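# Pack the filtration kit flat into the travel tray

### The job

Pack the filtration kit into the blue tray so that everything lies low enough for its cover: tip the standing filter carton over, without lifting it, so that it lies flat in its bay with the green label up; slide each thin metal frame over the front edge of the riser (the edge towards the robot) until it overhangs, take it there rather than off the middle of the shelf, and lay both flat in the middle bay (one may lie on the other); and stand every pot from the orange bin upright in the narrow bay. Leave the other things on the bench where they are.

Things in the scene. Friction and masses are not known exactly. Their poses are not given: they have to be found in the camera images.
- tray: blue low travel tray fixed to the table, outside 243 mm (its x) by 321 mm (its y), floor 4 mm thick, rim and the two dividers 4 mm thick with tops 18 mm above the table. Three bays, each 235 mm long along x; from +y to -y: carton bay (110 mm wide), frame bay (125 mm), pot bay (70 mm). Origin: centre of the underside; x runs away from the robot (give or take a small yaw), z up. The tray and the riser may change places (left or right) from start to start
- carton_bay (a point): centre of the carton bay's floor (axes as the tray's)
- frame_bay (a point): centre of the frame bay's floor (axes as the tray's)
- pot_bay (a point): centre of the pot bay's floor (axes as the tray's)
- riser: fixed black-topped riser shelf, top 210 mm deep (x) by 280 mm wide (y), smooth flat top surface 70 mm above the table, top board 12 mm thick on two aluminium side legs; nothing stands directly in front of it higher than 40 mm. Origin on the table under its centre; x points away from the robot
- riser_edge (a point): middle of the riser's front edge (the edge nearest the robot), at the height of its top surface, 105 mm in front of the riser's centre; x points from the edge inwards over the shelf, y along the edge, z up
- bin: orange open parts bin fixed to the table, outside 234 mm (x) by 96 mm (y) by 30 mm high, walls and floor 4 mm, four dividers giving five compartments in a row along x (centres 46 mm apart, each 42 by 88 mm; pots stand on its 4 mm floor). Origin: centre of the underside
- carton_center (a point): centre of the paper carton of filters, 46 mm (its x) by 70 mm (its y) by 130 mm (its z), about 0.22 kg, white with a brown band round its edges; the green label with a blue stripe is on its broad -x face, which faces the robot at the start. It stands upright in the carton bay near the front end of the bay (23 mm half depth, 65 mm half height)
- frame1_center (a point): centre of a thin flat aluminium sealing frame, 120 mm (its x) by 64 mm (its y) by 3 mm thick, about 40 g, with a rectangular window 88 by 40 mm right through (end bars 16 mm, side bars 12 mm wide); lies flat on the riser at the start, long way roughly front to back. Held by its end with a weak grip it can swing down
- frame2_center (a point): centre of a thin flat aluminium sealing frame, 120 mm (its x) by 64 mm (its y) by 3 mm thick, about 40 g, with a rectangular window 88 by 40 mm right through (end bars 16 mm, side bars 12 mm wide); lies flat on the riser at the start, long way roughly front to back. Held by its end with a weak grip it can swing down
- pot1_center (a point): centre (18 mm up) of a squat sample pot, 34 mm across and 36 mm high, about 50 g, amber with a red cap, z its upright axis; three to five pots are present, each upright in its own bin compartment at the start
- pot2_center (a point): centre (18 mm up) of a squat sample pot, 34 mm across and 36 mm high, about 50 g, amber with a red cap, z its upright axis; three to five pots are present, each upright in its own bin compartment at the start
- pot3_center (a point): centre (18 mm up) of a squat sample pot, 34 mm across and 36 mm high, about 50 g, amber with a red cap, z its upright axis; three to five pots are present, each upright in its own bin compartment at the start
- pot4_center (a point): centre (18 mm up) of a squat sample pot, 34 mm across and 36 mm high, about 50 g, amber with a red cap, z its upright axis; three to five pots are present, each upright in its own bin compartment at the start
- pot5_center (a point): centre (18 mm up) of a squat sample pot, 34 mm across and 36 mm high, about 50 g, amber with a red cap, z its upright axis; three to five pots are present, each upright in its own bin compartment at the start
- dish: bystander, leave alone: closed petri dish, 50 mm across, 18 mm high, on the riser behind and between the frames. Origin at the centre of its underside
- tape_measure: bystander, leave alone: black and yellow tape measure, 65 by 60 by 36 mm, on the table towards the robot. Origin at the centre of its underside
- small_box: bystander, leave alone: small white and blue box, 50 by 75 by 30 mm, on the table towards the robot. Origin at the centre of its underside
- reagent: bystander, leave alone: amber jar with black lid, 64 mm across, 130 mm high, behind. Origin at the centre of its underside
- beaker: bystander, leave alone: glass cup, 72 mm across, 85 mm high, behind. Origin at the centre of its underside
- tape_roll: bystander, leave alone: white roll, 80 mm across, 25 mm high, on the table towards the robot. Origin at the centre of its underside
Mind the look-alikes: they are no part of the job. Leave any black or turquoise look-alike of the part that bears pot5_center alone.

How it is judged:
At the end, for the whole second after the job is handed in: The carton lies flat (within 0.1 rad) on the floor of the carton bay, label side up; both frames lie flat (within 0.1 rad) on the floor of the middle bay or on one another there; every pot present stands upright (within 0.1 rad) on the floor of the narrow bay; all at rest (angle between carton_center's own x axis and vertical above 3.04 rad and x of carton_center in the frame of carton_bay between -0.06 and 0.06 m and y of carton_center in the frame of carton_bay between -0.03 and 0.03 m and z of carton_center in the frame of carton_bay below 0.028 m and linear speed of each of carton, pot1, pot2, pot3, pot4, pot5, frame1, frame2 below 0.02 m/s and x of pot1_center in the frame of pot_bay between -0.105 and 0.105 m and y of pot1_center in the frame of pot_bay between -0.022 and 0.022 m and z of each of pot1_center, pot2_center, pot3_center, pot4_center, pot5_center in the frame of pot_bay below 0.023 m and angle between each of pot1_center, pot2_center, pot3_center, pot4_center, pot5_center's own z axis and vertical below 0.1 rad and x of pot2_center in the frame of pot_bay between -0.105 and 0.105 m and y of pot2_center in the frame of pot_bay between -0.022 and 0.022 m and x of pot3_center in the frame of pot_bay between -0.105 and 0.105 m and y of pot3_center in the frame of pot_bay between -0.022 and 0.022 m and x of pot4_center in the frame of pot_bay between -0.105 and 0.105 m and y of pot4_center in the frame of pot_bay between -0.022 and 0.022 m and x of pot5_center in the frame of pot_bay between -0.105 and 0.105 m and y of pot5_center in the frame of pot_bay between -0.022 and 0.022 m and x of frame1_center in the frame of frame_bay between -0.065 and 0.065 m and y of frame1_center in the frame of frame_bay between -0.034 and 0.034 m and z of each of frame1_center, frame2_center in the frame of frame_bay below 0.009 m and (angle between frame1_center's own z axis and vertical below 0.1 rad or angle between frame1_center's own z axis and vertical above 3.04 rad) and x of frame2_center in the frame of frame_bay between -0.065 and 0.065 m and y of frame2_center in the frame of frame_bay between -0.034 and 0.034 m and (angle between frame2_center's own z axis and vertical below 0.1 rad or angle between frame2_center's own z axis and vertical above 3.04 rad)); the robot touches nothing.
It fails at once if a frame is lifted off the middle of the riser: between 15 and 35 mm above the riser top while its centre is still more than 45 mm in from the front edge (carrying it across higher up is allowed) ((z of frame1_center in the frame of riser_edge between 0.015 and 0.035 m and x of frame1_center in the frame of riser_edge between 0.045 and 0.21 m and y of frame1_center in the frame of riser_edge between -0.14 and 0.14 m) or (z of frame2_center in the frame of riser_edge between 0.015 and 0.035 m and x of frame2_center in the frame of riser_edge between 0.045 and 0.21 m and y of frame2_center in the frame of riser_edge between -0.14 and 0.14 m)).
It fails at once if the carton is lifted instead of tipped (centre over 100 mm above the table) (height (world z) of carton_center above 0.1 m).
It fails at once if a bystander is moved more than 40 mm or knocked over ((distance of dish from where it was at the start of the episode above 0.04 m or angle between dish's own z axis and vertical above 0.5 rad) or (distance of tape_measure from where it was at the start of the episode above 0.04 m or angle between tape_measure's own z axis and vertical above 0.5 rad) or (distance of small_box from where it was at the start of the episode above 0.04 m or angle between small_box's own z axis and vertical above 0.5 rad) or (distance of reagent from where it was at the start of the episode above 0.04 m or angle between reagent's own z axis and vertical above 0.5 rad) or (distance of beaker from where it was at the start of the episode above 0.04 m or angle between beaker's own z axis and vertical above 0.5 rad) or (distance of tape_roll from where it was at the start of the episode above 0.04 m or angle between tape_roll's own z axis and vertical above 0.5 rad)).
Of pot1, pot2, pot3, pot4, pot5 only 3 to 5 are there at a start; the rules pass over those that are not, and their reading is None.
At some moment in a run one of pot1, pot2, pot3, pot4, pot5, frame1, frame2 may be knocked a few centimetres aside while the robot is not near it.
It also fails if it takes over 210 s, if anything falls off the work surface, if the arm or the gripper's body presses on something with over 40 N, if the wrist force passes 120 N, or if a joint passes its speed limit or range.

### The arm

A 6-joint arm with a two-finger parallel gripper is mounted at the origin on the work surface. World frame = base frame: x ahead of the robot, y to its left, z up, the work surface at z = 0. Lengths are in m, angles in rad, forces in N, time in s.
With the tool pointing down it reaches from about 0.425 to 0.95 m from the base axis. Payload 3.5 kg.
Tool frame: the origin (TCP) lies midway between the tips of the shut fingers; the grasp point (between the pads) lies 19 mm behind it; z points along the fingers, y is the line along which they close (so a half turn about z gives the same grasp; the last joint's range is limited). The gripper opens to 85 mm and grips with 20 to 120 N. Pads are 22 mm wide; open, the fingers measure 114 mm over their backs; the gripper's body (76 mm by 85 mm) begins 54 mm behind the grasp point. The pads swing forward as they close: fully open they stand 13 mm farther back than shut.
Start: joints at [-0.15, 0.286, 1.577, -0, 1.279, -0.15], TCP at [0.675, 0, 0.231] pointing down, gripper open.
Joint ranges: [-2.77, 2.77], [-0.9, 2.22], [0.21, 2.48], [-1.53, 4.67], [0.24, 2.81], [-2.84, 2.84]. Speed limits (rad/s): [2.79, 2.79, 3.14, 3.14, 3.14, 3.14].

### API

Orientations are given as a unit quaternion [x, y, z, w].
In Python, from plant import ctrl, cams, order gives the robot as it stands.
- The arm moves only by the tool move_arm, never from a script. Its argument "plan" is one flat list of numbers, 7 for each row, row after row: the shift along the world's x, y, z in mm, then the turn, a rotation vector about the world's x, y, z in degrees, then the finger opening in mm, from 0 to 85.4. A call has 1 to 12 rows; each row shifts and turns the commanded pose from where the row before left it; what a row does not reach is not made up. A row lasts 1/10 s, in which the tool goes at most 50 mm and 8.59 degrees, less where a joint would pass 70% of its speed; a pose out of reach is approached as far as the arm can. A call is refused whole if a number of a shift passes 50 or a number of a turn 8.59, either way. A call with a gripper value outside its range is refused whole. The fingers move at their own pace and stop on an object; "newtons" is the grip in N (left out, the last holds). Time passes only in rows, so rows that do not move let the fingers close. It gives the time, the measured TCP pose, the force, the opening and the grip force at its end, in the units of the state.
- ctrl.get_state(): the state, without advancing time (a new reading comes with each control period).
- cams.read_camera(name): name is "scene" or "side" or "wrist"; returns a dict with "color" (480x640x3 uint8, red, green, blue), "fov_y" (degrees; the focal length in pixels is half the picture's height over the tangent of half this angle, whatever the lens; pixels are square), "cx", "cy" (the principal point, pixels), "origin" and "orientation" of the camera in the world; the wrist camera has in their place "T_tool_cam" (4x4, takes a point from camera to tool coordinates, whose origin is the TCP and whose axes are the flange's). Camera axes: x right, y up, looking along -z (the intrinsics and any distortion apply to the point x, -y, -z); pixel columns grow to the right and rows downward; lengths in m; the calibration is good to about 2 mm. A picture is of the moment at which its call begins: read the wrist's pose just before it. There is no depth.
- order.sign_off(): hands the job in; it is judged then, once.
The state is a dict: "time": time; "qpos": joint angles; "dq": joint speeds; "joint_efforts": joint torques, N m; "eef_pos": TCP position; "tcp_rot": TCP orientation; "contact_force": force on the tool from outside, world axes, zero at the start; "wrist_torque": the same for the moment, N m; "opening": opening from 0.0 (shut) to 1.0 (fully open); "finger_force": force on a finger pad.
Only numpy, scipy, OpenCV 4.12 (cv2) and the standard library are available. Lean on these libraries where they do the work, as an engineer would, in place of code of your own. Each camera call takes 0.05 s, during which the arm holds its last target. There are 200 camera calls.

## Working session

There is one attempt and no reset: what is moved stays moved. The work goes in short steps, Python scripts to look and compute and a tool call to move; the robot and the scene stay as the last step left them, time stands still between calls to the robot, and variables do not carry over. Pictures are saved under pics/ and viewed, at most 14 in all, crops included, and the job is handed in when it is done.

Besides the shell and the picture viewer there is one more tool, called by a JSON object that holds its "name" and its "arguments". move_arm: Moves the arm, as the interface text tells. Its arguments: {"type":"object","properties":{"plan":{"type":"array","items":{"type":"number"}},"newtons":{"type":"number"}},"required":["plan"]}

```bash
ls; mkdir -p pics; cat > h.py <<'E'
import numpy as np, cv2
from scipy.spatial.transform import Rotation as R
from plant import ctrl, cams, order
def shot(n):
    s=ctrl.get_state(); d=cams.read_camera(n)
    if n=='wrist':
        T=np.eye(4);T[:3,:3]=R.from_quat(s['tcp_rot']).as_matrix();T[:3,3]=s['eef_pos']
        T=T@np.array(d['T_tool_cam'])
    else:
        T=np.eye(4);T[:3,:3]=R.from_quat(d['orientation']).as_matrix();T[:3,3]=d['origin']
    d['T']=T;d['f']=240/np.tan(np.radians(d['fov_y'])/2)
    return d
def toplane(d,px,z):
    px=np.atleast_2d(np.array(px,float))
    r=np.c_[(px[:,0]-d['cx'])/d['f'],-(px[:,1]-d['cy'])/d['f'],-np.ones(len(px))]@d['T'][:3,:3].T
    o=d['T'][:3,3]
    return o+r*((z-o[2])/r[:,2:3])
def proj(d,P):
    p=(np.atleast_2d(P)-d['T'][:3,3])@d['T'][:3,:3]
    return np.c_[d['cx']+d['f']*p[:,0]/-p[:,2],d['cy']-d['f']*p[:,1]/-p[:,2]]
def save(d,f):cv2.imwrite('pics/'+f,cv2.cvtColor(d['color'],cv2.COLOR_RGB2BGR))
E
python3 - <<'E'
from h import *
print(ctrl.get_state())
for n in ['scene','side','wrist']:
    d=shot(n);save(d,n+'0.png');print(n,{k:v for k,v in d.items() if k!='color'})
E
```

```text
pics
{'time': 0.0, 'qpos': array([-1.49980862e-01,  2.87227995e-01,  1.57819866e+00,  3.24931868e-05,
        1.27864641e+00, -1.49991023e-01]), 'dq': array([-0.00029076,  0.00056999,  0.00015585,  0.00133722, -0.00086438,
       -0.00033442]), 'joint_efforts': array([-1.79628755e-04, -4.05981302e+01, -2.92628127e+01, -1.54224781e-04,
        5.81841552e-03,  3.74769741e-06]), 'eef_pos': array([6.74322836e-01, 1.52686143e-04, 2.29893929e-01]), 'tcp_rot': array([ 0.70710597,  0.70710651, -0.00072355, -0.00100738]), 'contact_force': array([-0.56223311,  0.49042356, -0.4515573 ]), 'wrist_torque': array([-0.00561888, -0.00938761, -0.01786157]), 'finger_force': 0.0, 'opening': 0.9996019920794268}
scene {'fov_y': 51.7441077445302, 'cx': 313.9143189858011, 'cy': 242.17617258558857, 'origin': array([ 1.11395013, -0.6988183 ,  1.10834883]), 'orientation': array([0.30538696, 0.1190947 , 0.3388184 , 0.88190552]), 'T': array([[ 0.74203708, -0.5248717 ,  0.417002  ,  1.11395013],
       [ 0.67035158,  0.58388178, -0.45794194, -0.6988183 ],
       [-0.00311911,  0.61934785,  0.78511051,  1.1083488
[... 735 characters left out ...]
  9.64820313e-01,  2.62909783e-01,
         6.56033167e-02],
       [ 9.99999658e-01,  6.23472180e-04, -5.43309982e-04,
         1.57809074e-04],
       [-6.88113442e-04,  2.62909444e-01, -9.64820269e-01,
        -1.41997477e-01],
       [ 0.00000000e+00,  0.00000000e+00,  0.00000000e+00,
         1.00000000e+00]]), 'T': array([[ 9.99998886e-01,  1.04423791e-04,  1.48923654e-03,
         6.74866203e-01],
       [-4.91847487e-04,  9.64901971e-01,  2.62609871e-01,
         6.56627039e-02],
       [-1.40954456e-03, -2.62610311e-01,  9.64900947e-01,
         3.72088237e-01],
       [ 0.00000000e+00,  0.00000000e+00,  0.00000000e+00,
         1.00000000e+00]]), 'f': np.float64(402.1874294881069)}
```

View pics/scene0.png

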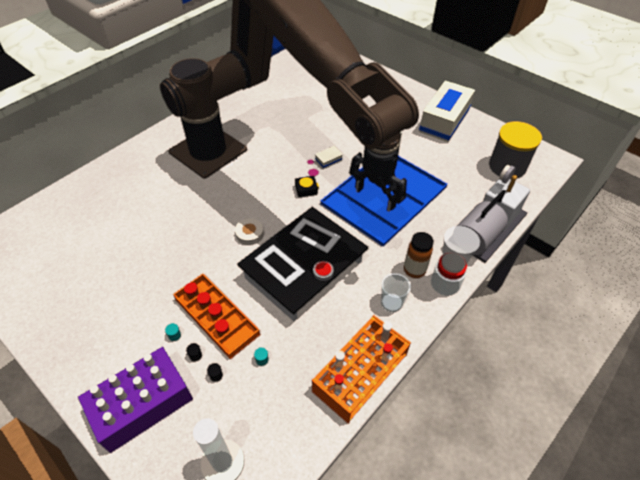

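View pics/side0.png

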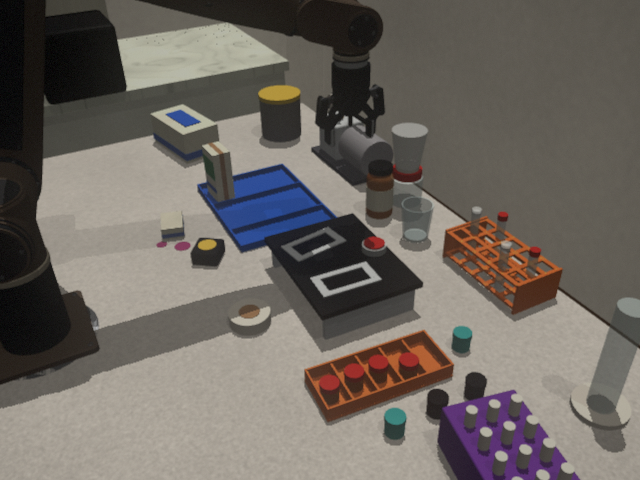

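Side view shows the carton at (217,175), frames at (313,243) and (346,278), red-capped pots at (330,384), (354,375), (379,367), (409,362) in the orange bin. Look-alikes: turquoise pots (395,423), (461,338), black ones (437,403), (475,385), plus red-capped vials in the orange rack (503,217) and the red dish (373,244). I choose the four red caps in the bin.

```bash
cat > m1.py <<'E'
from h import *
np.set_printoptions(precision=4,suppress=True)
def comps(m,amin):
    n,l,s,c=cv2.connectedComponentsWithStats(m.astype(np.uint8));return [(l==i,s[i],c[i]) for i in range(1,n) if s[i][4]>=amin]
def rect(mask):
    c=max(cv2.findContours(mask.astype(np.uint8),0,2)[0],key=cv2.contourArea)
    h=cv2.convexHull(c)
    for e in np.linspace(1,20,60):
        a=cv2.approxPolyDP(h,e,True)
        if len(a)<=4:break
    return a[:,0]
def desc(P):
    e=np.roll(P,-1,0)-P
    print('   ctr',P.mean(0),'len',np.linalg.norm(e,axis=1),'yaw',np.degrees(np.arctan2(e[:,1],e[:,0])))
if __name__=='__main__':
  for n in ['scene','side']:
    d=shot(n);hsv=cv2.cvtColor(d['color'],cv2.COLOR_RGB2HSV);H,S,V=[hsv[...,i].astype(int) for i in range(3)]
    blue=(H>100)&(H<125)&(S>150)&(V>60)
    print(n,'BLUE')
    for m,s,c in comps(blue,1500):
        a=rect(m);P=toplane(d,a,.018);print(a.tolist());print(P[:,:2]);desc(P[:,:2])
    print('ORANGE')
    for m,s,c in comps((H>4)&(H<16)&(S>170)&(V>90),400):
        a=rect(m);P=toplane(d,a,.03);print(a.tolist());print(P[:,:2]);desc(P[:,:2])
    print('RED')
    for m,s,c in comps(((H<4)|(H>174))&(S>150)&(V>90),40):
        print(c,s[4],toplane(d,c,.038))
    print('DARK')
    for m,s,c in comps((V<45),3000):
        m=cv2.morphologyEx(m.astype(np.uint8),cv2.MORPH_OPEN,np.ones((5,5)))
        a=rect(m);P=toplane(d,a,.07);print(c,a.tolist());print(P[:,:2])
        if len(a)==4:
          q=np.zeros(m.shape,np.uint8);cv2.fillPoly(q,[a],1);q=cv2.erode(q,np.ones((5,5)))
          for mm,s,c in comps((q>0)&(V>70)&(S<70),100):
            b=rect(mm);Q=toplane(d,b,.073);print(' frame?',c,b.tolist());print(Q[:,:2]);desc(Q[:,:2])
E
python3 m1.py
```

```text
scene BLUE
[[446, 184], [383, 244], [321, 203], [398, 156]]
[[0.6849 0.3799]
 [0.6829 0.0615]
 [0.4505 0.0622]
 [0.4989 0.3847]]
   ctr [0.5793 0.2221] len [0.3184 0.2324 0.3261 0.186 ] yaw [-90.3568 179.838   81.458   -1.4783]
ORANGE
[[202, 274], [259, 334], [231, 357], [174, 295]]
[[ 0.393  -0.3472]
 [ 0.6322 -0.3689]
 [ 0.6266 -0.4547]
 [ 0.3901 -0.4375]]
   ctr [ 0.5105 -0.4021] len [0.2402 0.0859 0.2371 0.0904] yaw [ -5.2072 -93.7273 175.8322  88.1839]
[[374, 316], [409, 344], [349, 419], [312, 380]]
[[ 0.8086 -0.1433]
 [ 0.9174 -0.1478]
 [ 0.9245 -0.3808]
 [ 0.8057 -0.3692]]
   ctr [ 0.8641 -0.2603] len [0.1089 0.2331 0.1193 0.2259] yaw [ -2.3554 -88.2574 174.3912  89.2818]
RED
[451.7674 269.5039] 129 [[0.8773 0.1004 0.038 ]]
[323.0545 268.4   ] 165 [[ 0.6226 -0.1239  0.038 ]]
[190.3363 288.0531] 113 [[ 0.4099 -0.3982  0.038 ]]
[203.2377 297.8197] 122 [[ 0.4573 -0.3951  0.038 ]]
[214.4286 308.746 ] 126 [[ 0.5027 -0.3971  0.038 ]]
[221.2481 325.4961] 129 [[ 0.5509 -0.4169  0.038 ]]
[387.4655 347.6034] 58 [[ 0.8866 -0.1935  0.038 ]]
[338.5397 378.9683] 63 [[ 0.851  -0.3296  0.038
[... 3065 characters left out ...]
0.2921]
 [ 0.4541 -0.2817]
 [ 0.4689 -0.0011]]
 frame? [312.9113 243.7323] [[345, 240], [297, 260], [281, 246], [327, 227]]
[[ 0.6087 -0.0936]
 [ 0.4914 -0.1086]
 [ 0.4842 -0.0486]
 [ 0.5998 -0.0316]]
   ctr [ 0.546  -0.0706] len [0.1183 0.0605 0.1168 0.0626] yaw [-172.6886   96.8598    8.3474  -81.7664]
 frame? [344.8084 278.822 ] [[381, 278], [323, 296], [310, 279], [364, 261]]
[[ 0.6047 -0.2386]
 [ 0.4839 -0.2329]
 [ 0.4861 -0.176 ]
 [ 0.6049 -0.176 ]]
   ctr [ 0.5449 -0.2059] len [0.1209 0.0569 0.1188 0.0626] yaw [177.3047  87.7619   0.0055 -90.1941]
[ 33.4362 327.6056] [[51, 267], [71, 361], [0, 383], [0, 288]]
[[ 0.0561  0.1127]
 [ 0.0474 -0.1781]
 [-0.0601 -0.1741]
 [-0.0397  0.0895]]
```

```bash
python3 - <<'E'
import cv2
a=cv2.imread('pics/side0.png');b=cv2.imread('pics/scene0.png')
import numpy as np
A=cv2.resize(a[210:430,260:480],(400,400));B=cv2.resize(a[120:260,170:350],(400,311));C=cv2.resize(b[200:360,170:370],(400,320))
o=np.zeros((600,800,3),np.uint8);o[:400,:400]=A;o[:311,400:]=B;o[311:600,400:]=C[:289]
cv2.imwrite('pics/crop1.png',o)
E
```

```text
(no output)
```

View pics/crop1.png

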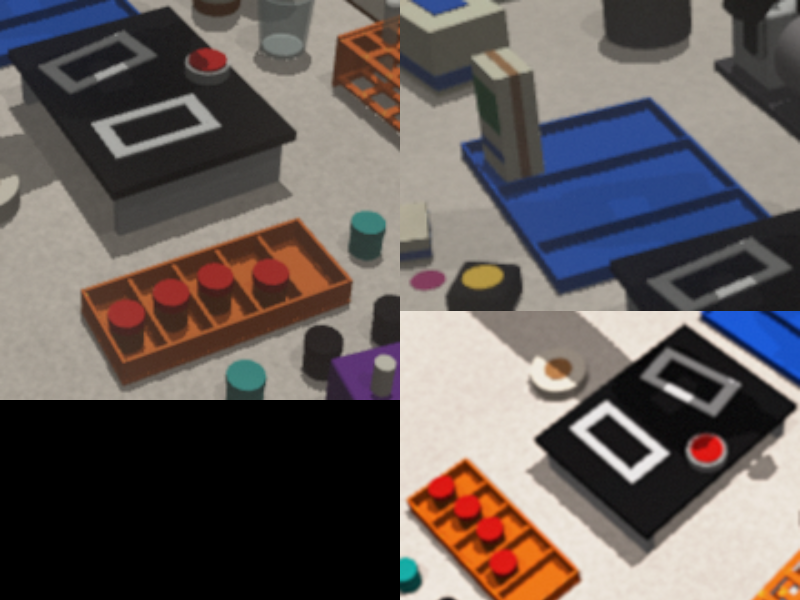

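The crop confirms four red-capped pots standing in the bin's first four compartments, frames on the riser (left one turned about 8°), and the carton standing at the tray's front end with its label towards the robot. Next I look at the tray with the wrist camera.

{"name": "move_arm", "arguments": {"plan": [-19,43,16,0,0,0,0,-19,43,16,0,0,0,0,-19,43,16,0,0,0,0,-19,43,16,0,0,0,0,-19,43,16,0,0,0,0,-20,43,16,0,0,0,0,0,0,0,0,0,0,0]}}

```text
time: 0.95
eef_pos: [0.5584, 0.263, 0.331]
tcp_rot: [0.705, 0.709, 0.003, 0.0]
contact_force: [0.1, -0.5, 0.2]
opening: 0.001
finger_force: 0.0
```

```bash
python3 - <<'E'
from h import *
s=ctrl.get_state();print(s['eef_pos'],s['qpos'],s['time'])
d=shot('wrist');save(d,'w1.png')
import pickle;pickle.dump(d,open('w1.pkl','wb'))
E
```

```text
[0.55835759 0.2630443  0.33100094] [0.27522138 0.09843392 1.61337668 0.00204917 1.42428354 0.26823623] 0.95
```

View pics/w1.png

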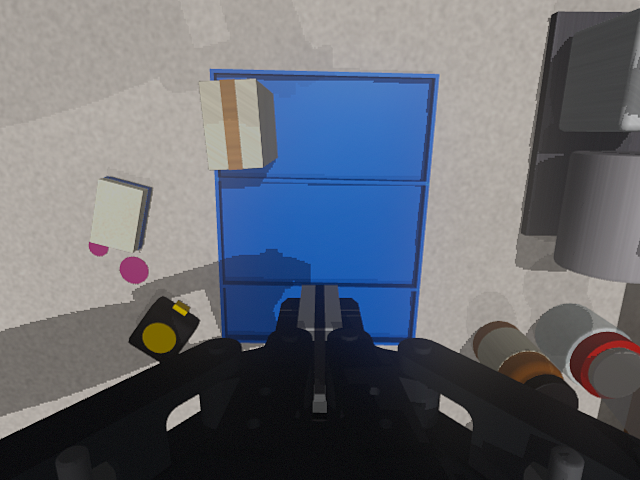

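The wrist view shows the whole tray (rim corners near (211,69), (438,73), (220,342), (415,342)), dividers at rows ~180 and ~286, and the carton top with corners (200,84), (255,79), (263,167), (207,170).

```bash
python3 - <<'E'
from m1 import *
import pickle;d=pickle.load(open('w1.pkl','rb'))
hsv=cv2.cvtColor(d['color'],cv2.COLOR_RGB2HSV);H,S,V=[hsv[...,i].astype(int) for i in range(3)]
print('tray',toplane(d,[[211,69],[438,73],[415,342],[220,342]],.018)[:,:2])
print('div',toplane(d,[[217,178],[428,182],[219,284],[420,288]],.018)[:,:2])
P=toplane(d,[[200,84],[255,79],[263,167],[207,170]],.134);print(P[:,:2]);desc(P[:,:2])
E
```

```text
tray [[0.4457 0.3895]
 [0.6851 0.3872]
 [0.6823 0.0708]
 [0.4367 0.07  ]]
div [[0.4452 0.2754]
 [0.6833 0.2722]
 [0.44   0.148 ]
 [0.6834 0.1438]]
[[0.4648 0.3628]
 [0.5083 0.3668]
 [0.5126 0.2982]
 [0.4658 0.2954]]
   ctr [0.4879 0.3308] len [0.0438 0.0687 0.0468 0.0673] yaw [   5.2424  -86.4592 -176.6429   90.914 ]
```

{"name": "move_arm", "arguments": {"plan": [-35,17,-8,0,0,0,0,-35,17,-8,0,0,0,0,-35,17,-8,0,0,0,0,-35,17,-8,0,0,0,0,0,0,-48,0,0,0,0,0,0,-48,0,0,0,0,0,0,-48,0,0,0,0,0,0,-50,0,0,0,0,0,0,0,0,0,0,0]}}

```text
time: 1.9
eef_pos: [0.4146, 0.3218, 0.0927]
tcp_rot: [0.708, 0.707, -0.009, -0.003]
contact_force: [-1.3, -0.4, -0.1]
opening: -0.001
finger_force: 0.0
```

{"name": "move_arm", "arguments": {"plan": [15,0,0,0,0,0,0,12,0,0,0,0,0,0,10,0,0,0,0,0,0,10,0,0,0,0,0,0,10,0,0,0,0,0,0,10,0,0,0,0,0,0,0,0,0,0,0,0,0]}}

```text
time: 2.6
eef_pos: [0.4886, 0.326, 0.1018]
tcp_rot: [0.707, 0.707, 0.001, 0.0]
contact_force: [0.2, -0.1, 0.1]
opening: -0.0
finger_force: 0.0
```

```bash
python3 - <<'E'
from h import *
d=shot('side');cv2.imwrite('pics/s2.png',cv2.cvtColor(cv2.resize(d['color'][60:300,100:420],(640,480)),cv2.COLOR_RGB2BGR))
E
```

```text
(no output)
```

View pics/s2.png

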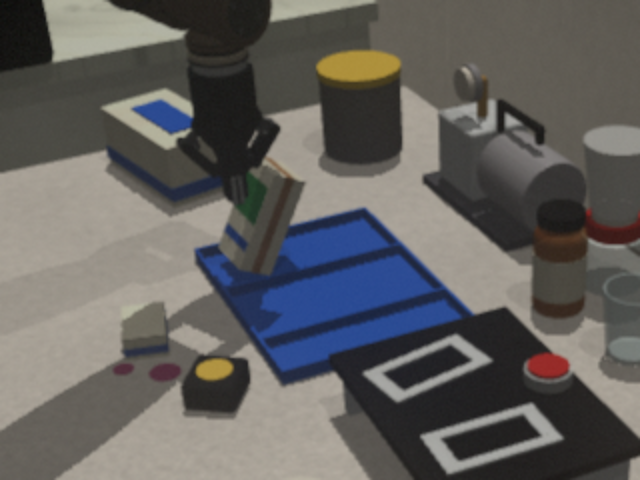

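The carton is leaning towards +x with the label up, near the balance point. I push a little further.

{"name": "move_arm", "arguments": {"plan": [8,0,0,0,0,0,0,8,0,0,0,0,0,0,8,0,0,0,0,0,0,0,0,0,0,0,0,0,0,0,0,0,0,0,0,0,0,0,0,0,0,0,0,0,50,0,0,0,0,0,0,50,0,0,0,0,0,0,50,0,0,0,85,0,0,50,0,0,0,85,0,0,0,0,0,0,85]}}

```text
time: 3.75
eef_pos: [0.514, 0.3276, 0.3121]
tcp_rot: [0.707, 0.707, 0.008, 0.003]
contact_force: [0.3, -0.2, 1.1]
opening: 0.509
finger_force: 0.0
```

```bash
python3 - <<'E'
from h import *
print(ctrl.get_state()['eef_pos'])
d=shot('side');a=cv2.resize(d['color'][100:280,150:400],(500,360))
e=shot('wrist');b=cv2.resize(e['color'],(300,225));o=np.zeros((360,800,3),np.uint8);o[:,:500]=a;o[:225,500:]=b
cv2.imwrite('pics/s3.png',cv2.cvtColor(o,cv2.COLOR_RGB2BGR))
E
```

```text
[0.51396907 0.32755865 0.31208467]
```

View pics/s3.png

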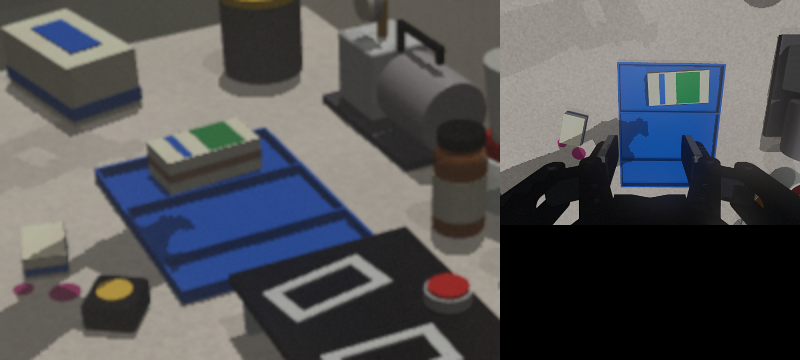

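The carton now lies flat in its bay, green label up. Next, the frames: I turn the gripper a quarter and look down on the riser.

{"name": "move_arm", "arguments": {"plan": [0,-43,0,0,0,8,85,0,-43,0,0,0,8,85,0,-43,0,0,0,8,85,0,-43,0,0,0,8,85,0,-43,0,0,0,8,85,0,-43,0,0,0,8,85,0,-42,0,0,0,8,85,0,-42,0,0,0,8,85,0,-42,0,0,0,8,85,0,-42,0,0,0,8,85,0,-42,0,0,0,8,85,0,0,0,0,0,8,85]}}

```text
time: 5.05
eef_pos: [0.5096, -0.1436, 0.298]
tcp_rot: [-0.049, 0.999, 0.001, -0.003]
contact_force: [-0.2, 0.5, -0.5]
opening: 0.993
finger_force: 0.0
```

{"name": "move_arm", "arguments": {"plan": [0,0,20,0,0,0,85,0,0,0,0,0,0,85]}}

```text
time: 5.25
eef_pos: [0.5111, -0.1403, 0.321]
tcp_rot: [-0.048, 0.999, 0.0, -0.0]
contact_force: [-0.3, 0.3, 1.2]
opening: 0.995
finger_force: 0.0
```

```bash
cat > wl.py <<'E'
from m1 import *
import sys
s=ctrl.get_state();print('t',s['time'],'pos',s['eef_pos'],'q6',s['qpos'][5],'close-axis yaw',np.degrees(np.arctan2(*R.from_quat(s['tcp_rot']).as_matrix()[[1,0],1])))
d=shot('wrist');save(d,sys.argv[1])
hsv=cv2.cvtColor(d['color'],cv2.COLOR_RGB2HSV);H,S,V=[hsv[...,i].astype(int) for i in range(3)]
import pickle;pickle.dump(d,open('w.pkl','wb'))
E
cat > wf.py <<'E'
from wl import *
for m,s,c in comps((V>75)&(S<70),300):
    a=rect(m)
    if len(a)!=4: continue
    P=toplane(d,a,.073)[:,:2]
    e=np.linalg.norm(np.roll(P,-1,0)-P,axis=1)
    if 0.09<e.max()<.2: print(c,a.tolist());print(P);desc(P)
E
python3 wf.py w2.png
```

```text
t 5.25 pos [ 0.5111 -0.1403  0.321 ] q6 -2.1266038250134414 close-axis yaw 95.52124380286779
[248.855  222.7299] [[223, 162], [289, 173], [273, 287], [212, 278]]
[[ 0.4848 -0.2362]
 [ 0.4891 -0.1726]
 [ 0.608  -0.1802]
 [ 0.6041 -0.2436]]
   ctr [ 0.5465 -0.2082] len [0.0637 0.1192 0.0635 0.1196] yaw [ 86.0741  -3.6604 -93.5235 176.4525]
[583.1595 363.2821] [[639, 374], [563, 376], [520, 349], [639, 360]]
[[0.6722 0.2297]
 [0.6828 0.1467]
 [0.6544 0.0917]
 [0.6551 0.2244]]
   ctr [0.6661 0.1731] len [0.0837 0.0619 0.1327 0.0179] yaw [ -82.7553 -117.288    89.6737   17.2985]
```

View pics/w2.png

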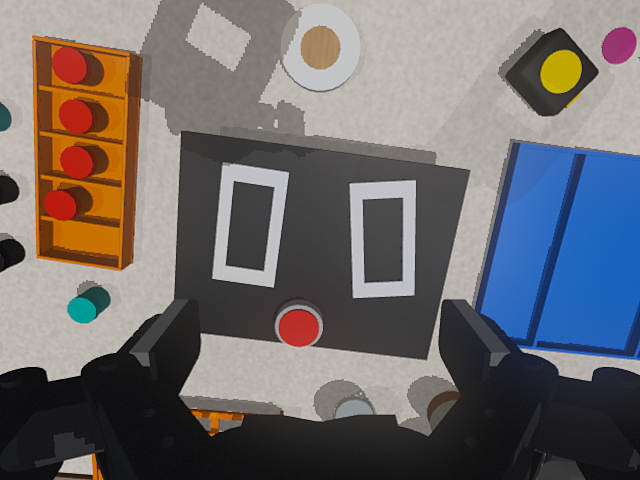

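Wrist view: frames at corners (223,162)…(273,287) and (349,183), (416,180), (415,295), (354,298); the riser's front edge runs from (181,131) to (470,170); the tape roll (25 mm high) is in front at (320,45).

```bash
python3 - <<'E'
from m1 import *
import pickle;d=pickle.load(open('w.pkl','rb'))
P=toplane(d,[[349,183],[416,180],[415,295],[354,298]],.073)[:,:2];print(P);desc(P)
P=toplane(d,[[181,131],[470,170],[427,359]],.07)[:,:2];print(P);desc(P[:2])
P=toplane(d,[[283,45],[359,45],[320,3],[320,88]],.025)[:,:2];print('roll',P)
E
```

```text
[[ 0.4931 -0.114 ]
 [ 0.4841 -0.0499]
 [ 0.6027 -0.0319]
 [ 0.6122 -0.0949]]
   ctr [ 0.548  -0.0727] len [0.0648 0.12   0.0638 0.1206] yaw [  98.0622    8.6165  -81.4487 -170.9016]
[[ 0.46   -0.2773]
 [ 0.4698  0.0014]
 [ 0.678  -0.0058]]
   ctr [ 0.4649 -0.138 ] len [0.2789 0.2789] yaw [ 87.9794 -92.0206]
roll [[ 0.3686 -0.1913]
 [ 0.3613 -0.1158]
 [ 0.3278 -0.1582]
 [ 0.4053 -0.1507]]
```

{"name": "move_arm", "arguments": {"plan": [7,14,-35,0,0,1,76,7,14,-35,0,0,1,76,7,13,-35,0,0,1,76,8,13,-35,0,0,0,76,8,13,-35,0,0,0,76,0,0,-30,0,0,0,76,0,0,-20,0,0,0,76,0,0,-12,0,0,0,76,0,0,0,0,0,0,76,0,0,0,0,0,0,76]}}

```text
time: 6.3
eef_pos: [0.5482, -0.0727, 0.0845]
tcp_rot: [-0.075, 0.997, -0.0, 0.0]
contact_force: [0.2, -0.0, -0.1]
opening: 0.888
finger_force: 0.0
```

```bash
python3 - <<'E'
from h import *
s=ctrl.get_state();print(s['eef_pos'],s['contact_force'],s['opening']*85.4,np.degrees(np.arctan2(*R.from_quat(s['tcp_rot']).as_matrix()[[1,0],1])))
d=shot('side');a=cv2.resize(d['color'][180:330,230:430],(600,450));cv2.imwrite('pics/s4.png',cv2.cvtColor(a,cv2.COLOR_RGB2BGR))
E
```

```text
[ 0.54819687 -0.07272985  0.08451083] [ 0.23360975 -0.01555403 -0.10741172] 75.87789361750336 98.5875509644079
```

View pics/s4.png

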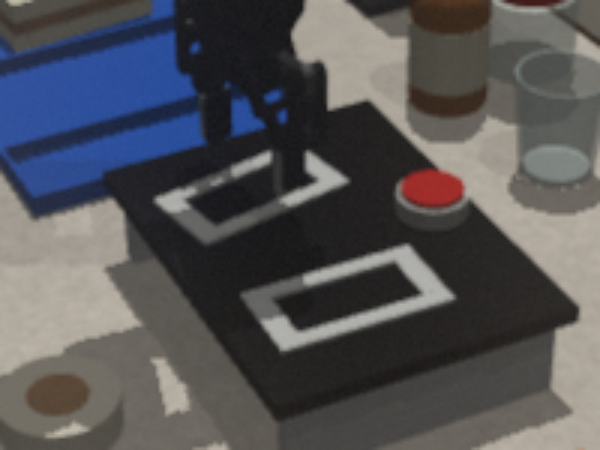

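{"name": "move_arm", "arguments": {"plan": [0,0,-10,0,0,0,76,0,0,-9,0,0,0,76,0,0,0,0,0,0,76]}}

```text
time: 6.65
eef_pos: [0.547, -0.0725, 0.0638]
tcp_rot: [-0.075, 0.997, 0.001, -0.001]
contact_force: [0.2, 0.2, -0.9]
opening: 0.892
finger_force: 0.0
```

{"name": "move_arm", "arguments": {"plan": [0,0,-2,0,0,0,76,0,0,0,0,0,0,76]}}

```text
time: 6.85
eef_pos: [0.548, -0.0728, 0.0632]
tcp_rot: [-0.075, 0.997, 0.0, -0.0]
contact_force: [0.1, -0.4, 0.1]
opening: 0.893
finger_force: 0.0
```

{"name": "move_arm", "arguments": {"plan": [0,0,-2,0,0,0,76,0,0,0,0,0,0,76]}}

```text
time: 7.05
eef_pos: [0.5481, -0.0728, 0.0613]
tcp_rot: [-0.075, 0.997, 0.0, -0.0]
contact_force: [-0.2, 0.4, 0.0]
opening: 0.893
finger_force: 0.0
```

{"name": "move_arm", "arguments": {"plan": [0,0,0,0,0,0,67,0,0,0,0,0,0,67,0,0,0,0,0,0,67]}}

```text
time: 7.35
eef_pos: [0.5493, -0.0731, 0.0632]
tcp_rot: [-0.075, 0.997, -0.0, 0.001]
contact_force: [-0.5, -0.3, 6.0]
opening: 0.785
finger_force: 2.9
```

{"name": "move_arm", "arguments": {"plan": [0,0,3,0,0,0,60,0,0,0,0,0,0,58,0,0,0,0,0,0,58,0,0,0,0,0,0,58], "newtons": 30}}

```text
time: 7.75
eef_pos: [0.5482, -0.0728, 0.0645]
tcp_rot: [-0.075, 0.997, -0.0, 0.0]
contact_force: [0.0, -0.2, 2.9]
opening: 0.732
finger_force: 34.2
```

{"name": "move_arm", "arguments": {"plan": [-8,0,0,0,0,-1,58,-10,0,0,0,0,-1.5,58,-10,0,0,0,0,-1.5,58,-10,0,0,0,0,-1.5,58,-10,0,0,0,0,-1.5,58,-10,0,0,0,0,-1.5,58,-8,0,0,0,0,0,58,0,0,0,0,0,0,58,0,0,0,0,0,0,76,0,0,0,0,0,0,76,0,0,0,0,0,0,76]}}

```text
time: 8.85
eef_pos: [0.4814, -0.0725, 0.0635]
tcp_rot: [-0.001, 1.0, 0.0, -0.001]
contact_force: [-0.2, 0.5, 0.2]
opening: 0.886
finger_force: 0.0
```

```bash
python3 - <<'E'
from h import *
s=ctrl.get_state();print(s['eef_pos'],s['contact_force'],s['opening']*85.4,np.degrees(np.arctan2(*R.from_quat(s['tcp_rot']).as_matrix()[[1,0],1])))
d=shot('side');a=cv2.resize(d['color'][180:330,230:430],(600,450));cv2.imwrite('pics/s5.png',cv2.cvtColor(a,cv2.COLOR_RGB2BGR))
E
```

```text
[ 0.48138413 -0.07249383  0.06348336] [-0.17641196  0.478589    0.17194066] 75.68742500626449 90.08940258588835
```

View pics/s5.png

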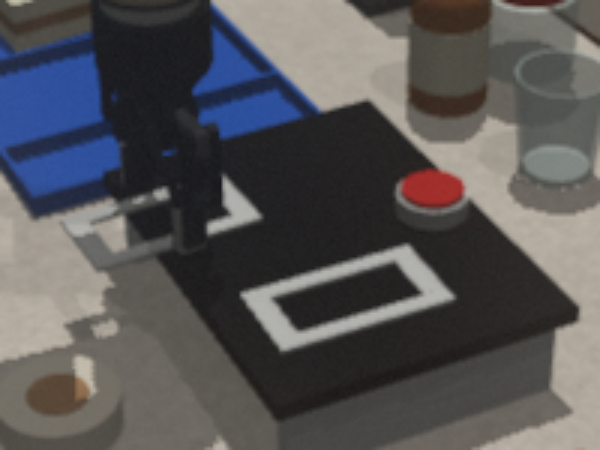

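The frame now overhangs the front edge by about half its length. I step off the edge, grip its sides there and lift.

{"name": "move_arm", "arguments": {"plan": [-16,0,2,0,0,0,76,-16,0,0,0,0,0,76,0,0,-4,0,0,0,76,0,0,-4,0,0,0,76,0,0,0,0,0,0,58,0,0,0,0,0,0,58,0,0,0,0,0,0,58,0,0,0,0,0,0,58], "newtons": 90}}

```text
time: 9.7
eef_pos: [0.4503, -0.0727, 0.0585]
tcp_rot: [-0.001, 1.0, 0.0, -0.0]
contact_force: [-3.6, 1.1, 3.7]
opening: 0.707
finger_force: 95.7
```

{"name": "move_arm", "arguments": {"plan": [0,0,4,0,0,0,58,0,0,6,0,0,0,58,0,0,15,0,0,0,58,0,0,25,0,0,0,58,0,0,30,0,0,0,58,0,0,20,0,0,0,58,0,0,0,0,0,0,58]}}

```text
time: 10.4
eef_pos: [0.4526, -0.0737, 0.1621]
tcp_rot: [-0.001, 1.0, -0.002, 0.004]
contact_force: [0.2, -0.9, -0.2]
opening: 0.7
finger_force: 96.8
```

```bash
python3 - <<'E'
from h import *
s=ctrl.get_state();print(s['eef_pos'],s['contact_force'],s['opening']*85.4)
d=shot('side');a=cv2.resize(d['color'][150:300,200:400],(600,450));cv2.imwrite('pics/s6.png',cv2.cvtColor(a,cv2.COLOR_RGB2BGR))
E
```

```text
[ 0.45258165 -0.07374133  0.16210455] [ 0.16640093 -0.89787616 -0.18470014] 59.79771649125674
```

View pics/s6.png

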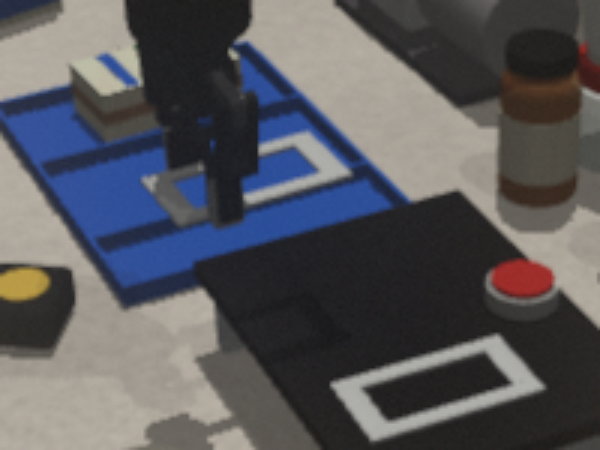

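{"name": "move_arm", "arguments": {"plan": [13,47,0,0,0,0,58,13,47,0,0,0,0,58,13,47,0,0,0,0,58,13,47,0,0,0,0,58,13,47,0,0,0,0,58,14,47,0,0,0,-1,58,0,0,-40,0,0,0,58,0,0,-40,0,0,0,58,0,0,-40,0,0,0,58,0,0,-20,0,0,0,58,0,0,0,0,0,0,58]}}

```text
time: 11.55
eef_pos: [0.5241, 0.2082, 0.0122]
tcp_rot: [0.008, 1.0, -0.001, -0.006]
contact_force: [-0.2, 0.3, 0.5]
opening: 0.704
finger_force: 97.0
```

{"name": "move_arm", "arguments": {"plan": [0,0,-10,0,0,0,58,0,0,-9,0,0,0,58,0,0,0,0,0,0,58,0,0,0,0,0,0,58]}}

```text
time: 11.95
eef_pos: [0.5297, 0.2093, 0.0]
tcp_rot: [0.008, 1.0, 0.0, 0.001]
contact_force: [0.7, -0.1, -1.5]
opening: 0.701
finger_force: 97.0
```

{"name": "move_arm", "arguments": {"plan": [0,0,0,0,0,0,76,0,0,0,0,0,0,76,0,0,10,0,0,0,76,0,0,30,0,0,0,76,0,0,50,0,0,0,76,0,0,50,0,0,0,76,0,0,50,0,0,0,76,0,0,50,0,0,0,76,0,0,50,0,0,0,76,0,-46,30,0,0,0,76,0,-46,0,0,0,0,76]}}

```text
time: 13.05
eef_pos: [0.531, 0.1216, 0.3247]
tcp_rot: [0.006, 1.0, 0.0, 0.007]
contact_force: [0.2, -0.8, -0.5]
opening: 0.89
finger_force: 0.0
```

{"name": "move_arm", "arguments": {"plan": [0,-46,0,0,0,0,76,0,-46,0,0,0,-1,76,-3,-46,0,0,0,-1,76,-3,-46,0,0,0,-1,76,-3,-46,0,0,0,0,76,-3,-46,0,0,0,0,76,-3,0,0,0,0,0,76,0,0,0,0,0,0,76,0,0,0,0,0,0,76]}}

```text
time: 13.95
eef_pos: [0.514, -0.1538, 0.3171]
tcp_rot: [0.034, 0.999, 0.0, 0.0]
contact_force: [-0.6, 0.3, 0.0]
opening: 0.892
finger_force: 0.0
```

```bash
python3 wf.py w3.png
```

```text
t 13.95 pos [ 0.514  -0.1538  0.3171] q6 -1.9832271212858819 close-axis yaw 86.11385954072075
[619.3819 209.424 ] [[639, 154], [639, 256], [603, 257], [616, 157]]
[[0.4918 0.1484]
 [0.5937 0.1626]
 [0.5923 0.1266]
 [0.4931 0.1272]]
   ctr [0.5427 0.1412] len [0.1029 0.0361 0.0992 0.0213] yaw [  7.9299 -92.227  179.653   93.5774]
```

View pics/w3.png

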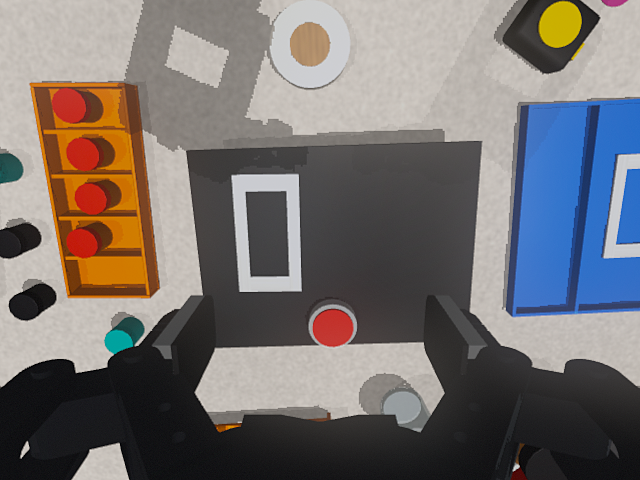

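Frame 2 is untouched at (232,174)–(302,290); frame 1 is visible in the bay at the right. I repeat the procedure for frame 2.

{"name": "move_arm", "arguments": {"plan": [6,-11,-45,0,0,0,76,6,-11,-45,0,0,0,76,7,-11,-45,0,0,0,76,7,-11,-45,0,0,0,76,6,-10,-30,0,0,0,76,0,0,-20,0,0,0,76,0,0,-12,0,0,0,76,0,0,-6,0,0,0,76,0,0,-4,0,0,0,76,0,0,0,0,0,0,76]}}

```text
time: 15.0
eef_pos: [0.5466, -0.2084, 0.0654]
tcp_rot: [0.034, 0.999, -0.0, 0.001]
contact_force: [-0.1, 1.0, 0.3]
opening: 0.891
finger_force: 0.0
```

{"name": "move_arm", "arguments": {"plan": [0,0,0,0,0,0,58,0,0,0,0,0,0,58,0,0,0,0,0,0,58,0,0,0,0,0,0,58], "newtons": 30}}

```text
time: 15.4
eef_pos: [0.547, -0.209, 0.0666]
tcp_rot: [0.034, 0.999, -0.0, 0.001]
contact_force: [-1.2, 2.5, 5.8]
opening: 0.719
finger_force: 32.1
```

{"name": "move_arm", "arguments": {"plan": [0,0,1,0,0,0,58,-9,0,0,0,0,0,58,-10,0,0,0,0,0,58,-10,0,0,0,0,1,58,-10,0,0,0,0,1,58,-10,0,0,0,0,1,58,-10,0,0,0,0,0,58,-10,0,0,0,0,0,58,0,0,0,0,0,0,58,0,0,0,0,0,0,76,0,0,0,0,0,0,76]}}

```text
time: 16.5
eef_pos: [0.475, -0.2078, 0.0642]
tcp_rot: [0.008, 1.0, 0.001, -0.002]
contact_force: [-0.8, 0.6, 0.5]
opening: 0.89
finger_force: 0.0
```

{"name": "move_arm", "arguments": {"plan": [-16,0,1,0,0,0,76,-16,0,0,0,0,0,76,0,0,-4,0,0,0,76,0,0,-4,0,0,0,76,0,0,0,0,0,0,58,0,0,0,0,0,0,58,0,0,0,0,0,0,58,0,0,0,0,0,0,58], "newtons": 90}}

```text
time: 17.3
eef_pos: [0.4455, -0.2087, 0.0587]
tcp_rot: [0.008, 1.0, -0.0, 0.0]
contact_force: [-0.1, 0.1, 0.1]
opening: 0.702
finger_force: 96.5
```

```bash
python3 - <<'E'
from h import *
s=ctrl.get_state();print(s['eef_pos'],s['contact_force'],s['opening']*85.4)
d=shot('side');a=cv2.resize(d['color'][180:330,230:430],(600,450));cv2.imwrite('pics/s7.png',cv2.cvtColor(a,cv2.COLOR_RGB2BGR))
E
```

```text
[ 0.4454771  -0.20869607  0.05868168] [-0.13099002  0.05744186  0.13171297] 59.978759990623466
```

View pics/s7.png

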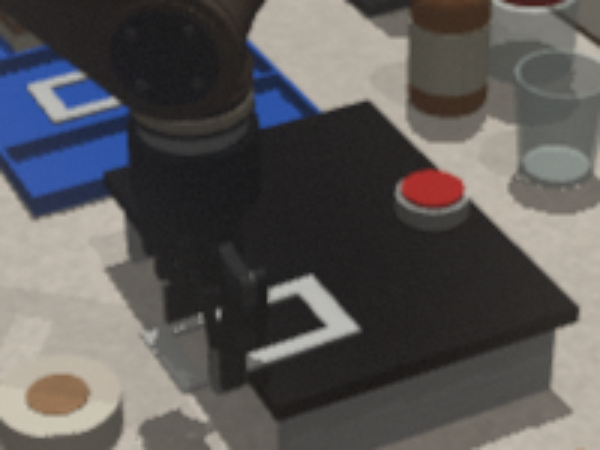

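{"name": "move_arm", "arguments": {"plan": [0,0,4,0,0,0,58,0,0,10,0,0,0,58,0,0,20,0,0,0,58,0,0,30,0,0,0,58,0,0,36,0,0,0,58,9,46,0,0,0,0,58,9,46,0,0,0,0,58,9,46,0,0,0,0,58,9,46,0,0,0,0,58,9,46,0,0,0,0,58,9,46,0,0,0,0,58]}}

```text
time: 18.45
eef_pos: [0.4995, 0.0692, 0.1599]
tcp_rot: [0.008, 1.0, -0.0, 0.001]
contact_force: [0.9, -0.1, -1.0]
opening: 0.701
finger_force: 96.8
```

{"name": "move_arm", "arguments": {"plan": [9,46,0,0,0,0,58,9,46,0,0,0,0,58,13,49,0,0,0,0,58,0,0,-40,0,0,0,58,0,0,-40,0,0,0,58,0,0,-30,0,0,0,58,0,0,-20,0,0,0,58,0,0,-12,0,0,0,58,0,0,-10,0,0,0,58,0,0,0,0,0,0,58,0,0,0,0,0,0,58]}}

```text
time: 19.55
eef_pos: [0.5308, 0.2078, 0.0077]
tcp_rot: [0.008, 1.0, 0.0, 0.001]
contact_force: [0.4, -0.5, -0.5]
opening: 0.705
finger_force: 96.8
```

{"name": "move_arm", "arguments": {"plan": [0,0,-3,0,0,0,58,0,0,0,0,0,0,58,0,0,0,0,0,0,76,0,0,0,0,0,0,76,0,0,10,0,0,0,76,0,0,30,0,0,0,76,0,0,50,0,0,0,76,0,0,50,0,0,0,76,0,0,50,0,0,0,76,0,0,50,0,0,0,70,0,0,50,0,0,0,60,0,-46,0,0,0,0,50]}}

```text
time: 20.75
eef_pos: [0.5332, 0.165, 0.305]
tcp_rot: [0.005, 1.0, 0.002, 0.009]
contact_force: [0.6, -1.0, 0.8]
opening: 0.585
finger_force: 0.0
```

{"name": "move_arm", "arguments": {"plan": [-6,-48,0,0,0,0,50,-6,-48,0,0,0,0,50,-6,-48,0,0,0,0,50,-6,-48,0,0,0,0,50,-6,-48,0,0,0,0,50,-6,-48,0,0,0,0,50,-6,-48,0,0,0,0,50,-6,-48,0,0,0,0,50,-6,-48,0,0,0,0,50,-6,-48,0,0,0,0,50,0,0,0,0,0,0,50,0,0,0,0,0,0,50]}}

```text
time: 21.95
eef_pos: [0.4694, -0.319, 0.294]
tcp_rot: [0.009, 1.0, 0.0, 0.0]
contact_force: [0.0, -0.2, 0.3]
opening: 0.586
finger_force: 0.0
```

```bash
cat > wp.py <<'E'
from wl import *
for m,s,c in comps(((H<4)|(H>174))&(S>180)&(V>90),150):
    o=m.astype(np.uint8)
    (cc,r)=cv2.minEnclosingCircle(max(cv2.findContours(o,0,2)[0],key=cv2.contourArea))
    P=toplane(d,cc,.040)[0];Q=toplane(d,[cc[0]+r,cc[1]],.04)[0]
    print(np.round(c),s[4],np.round(cc,1),'r',r,'pos',P[:2],'rad',np.linalg.norm(Q-P))
for m,s,c in comps((H>4)&(H<16)&(S>170)&(V>90),3000):
    a=rect(m);P=toplane(d,a,.03)[:,:2];print(a.tolist(),P)
E
python3 wp.py w4.png
python3 - <<'E'
from h import *
d=shot('side');a=cv2.resize(d['color'][100:280,150:400],(500,360));b=cv2.resize(cv2.cvtColor(cv2.imread('pics/w4.png'),4),(300,225));o=np.zeros((360,800,3),np.uint8);o[:,:500]=a;o[:225,500:]=b
cv2.imwrite('pics/s8.png',cv2.cvtColor(o,4))
E
```

```text
t 21.95 pos [ 0.4694 -0.319   0.294 ] q6 -2.328370026308528 close-axis yaw 88.94817767553484
[238. 144.] 392 [238.5 141. ] r 16.007909774780273 pos [ 0.4134 -0.3961] rad 0.015326382577359543
[244. 186.] 856 [244.  185.5] r 16.919023513793945 pos [ 0.4561 -0.3938] rad 0.016670881057161163
[245. 231.] 760 [245.1 231.1] r 16.268585205078125 pos [ 0.5023 -0.3958] rad 0.016523222078529277
[229. 275.] 716 [229.2 275.4] r 15.849095344543457 pos [ 0.5498 -0.4156] rad 0.0165934881202066
[[196, 111], [294, 116], [286, 330], [204, 312]] [[ 0.3848 -0.437 ]
 [ 0.3912 -0.3428]
 [ 0.6195 -0.3598]
 [ 0.5959 -0.4492]]
```

View pics/s8.png

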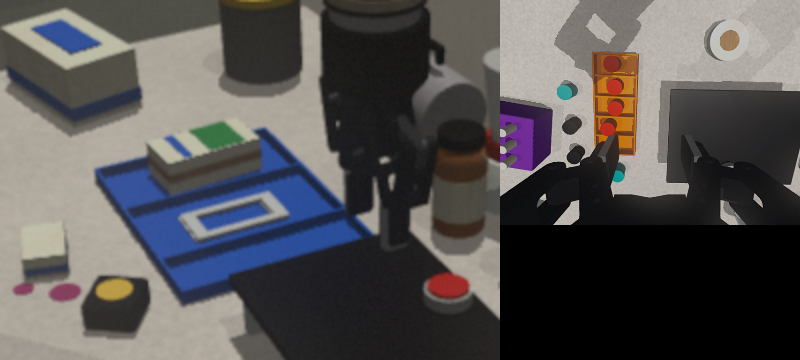

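Frames lie stacked flat in the middle bay, the carton is flat; four pots remain in the bin. Now the first pot.

{"name": "move_arm", "arguments": {"plan": [-20,-26,-37,0,0,0,50,-20,-26,-37,0,0,0,50,-19,-25,-40,0,0,0,50,0,0,-50,0,0,-1,50,0,0,-40,0,0,-1,50,0,0,-30,0,0,0,50,0,0,-20,0,0,0,50,0,0,-10,0,0,0,50,0,0,0,0,0,0,50], "newtons": 40}}

```text
time: 22.95
eef_pos: [0.4113, -0.3931, 0.0293]
tcp_rot: [0.025, 1.0, 0.001, -0.001]
contact_force: [-1.1, 0.6, 0.5]
opening: 0.585
finger_force: 0.0
```

{"name": "move_arm", "arguments": {"plan": [0,0,-1,0,0,0,28,0,0,0,0,0,0,28,0,0,0,0,0,0,28,0,0,0,0,0,0,28]}}

```text
time: 23.35
eef_pos: [0.4123, -0.3959, 0.0312]
tcp_rot: [0.026, 1.0, -0.001, 0.001]
contact_force: [0.8, 1.2, 5.5]
opening: 0.371
finger_force: 40.2
```

{"name": "move_arm", "arguments": {"plan": [0,0,15,0,0,0,28,0,0,45,0,0,0,28,0,0,50,0,0,0,28,8,48,0,0,0,0,28,8,48,0,0,0,0,28,8,48,0,0,0,0,28,8,48,0,0,0,0,28,8,48,0,0,0,0,28,8,48,0,0,0,0,28,8,48,0,0,0,0,28,8,48,0,0,0,0,28,8,48,0,0,0,0,28]}}

```text
time: 24.55
eef_pos: [0.483, 0.0388, 0.1402]
tcp_rot: [0.026, 1.0, -0.0, 0.0]
contact_force: [0.6, 0.3, -0.2]
opening: 0.372
finger_force: 40.3
```

{"name": "move_arm", "arguments": {"plan": [6,48,0,0,0,0,28,0,24,0,0,0,2,28,0,0,-30,0,0,0,28,0,0,-35,0,0,0,28,0,0,-25,0,0,0,28,0,0,-10,0,0,0,28,0,0,0,0,0,0,28,0,0,0,0,0,0,28]}}

```text
time: 25.35
eef_pos: [0.4902, 0.1089, 0.0406]
tcp_rot: [0.008, 1.0, -0.0, 0.001]
contact_force: [0.3, 0.7, 0.1]
opening: 0.372
finger_force: 40.3
```

{"name": "move_arm", "arguments": {"plan": [0,0,-6,0,0,0,28,0,0,-3,0,0,0,28,0,0,0,0,0,0,28]}}

```text
time: 25.65
eef_pos: [0.4902, 0.109, 0.0312]
tcp_rot: [0.008, 1.0, -0.0, 0.001]
contact_force: [0.0, 0.4, 2.2]
opening: 0.374
finger_force: 40.5
```

{"name": "move_arm", "arguments": {"plan": [0,0,0,0,0,0,50,0,0,0,0,0,0,50,0,0,40,0,0,0,50,0,0,50,0,0,0,50,0,0,10,0,0,0,50,0,-48,0,0,0,0,50,0,-48,0,0,0,0,50,0,-48,0,0,0,0,50,-4,-48,0,0,0,0,50,-4,-48,0,0,0,0,50,-4,-48,0,0,0,0,50,-4,-48,0,0,0,0,50]}}

```text
time: 26.85
eef_pos: [0.4724, -0.2286, 0.1298]
tcp_rot: [0.008, 1.0, 0.0, -0.0]
contact_force: [0.7, 0.9, 0.2]
opening: 0.588
finger_force: 0.0
```

{"name": "move_arm", "arguments": {"plan": [-6,-48,0,0,0,-2,50,-6,-48,0,0,0,0,50,-6,-48,50,0,0,0,50,0,0,50,0,0,0,50,0,0,0,0,0,0,50,0,0,0,0,0,0,50]}}

```text
time: 27.45
eef_pos: [0.4572, -0.3582, 0.2175]
tcp_rot: [0.026, 1.0, -0.001, 0.001]
contact_force: [0.3, 0.3, -0.4]
opening: 0.585
finger_force: 0.0
```

```bash
python3 wp.py w5.png
```

```text
t 27.45 pos [ 0.4572 -0.3582  0.2175] q6 -2.358425340678131 close-axis yaw 87.04784321708115
[276. 213.] 925 [276.4 213.4] r 20.134187698364258 pos [ 0.4559 -0.3941] rad 0.01630992577220447
[279. 267.] 870 [278.7 266.6] r 19.339950561523438 pos [ 0.5015 -0.3958] rad 0.016248168385440274
[264. 319.] 641 [261.5 319. ] r 17.653764724731445 pos [ 0.5489 -0.4146] rad 0.015397471946286266
[[216, 125], [335, 127], [329, 176], [229, 178]] [[ 0.3846 -0.4372]
 [ 0.391  -0.3435]
 [ 0.4292 -0.35  ]
 [ 0.4266 -0.4316]]
[[335, 132], [328, 380], [241, 380], [217, 130]] [[ 0.3948 -0.3437]
 [ 0.6198 -0.3596]
 [ 0.6157 -0.4414]
 [ 0.3884 -0.4369]]
```

{"name": "move_arm", "arguments": {"plan": [-1,-36,-25,0,0,0,50,0,0,-50,0,0,0,50,0,0,-50,0,0,0,50,0,0,-35,0,0,0,50,0,0,-18,0,0,0,50,0,0,-9,0,0,0,50,0,0,0,0,0,0,50,0,0,0,0,0,0,28,0,0,0,0,0,0,28,0,0,0,0,0,0,28,0,0,0,0,0,0,28]}}

```text
time: 28.6
eef_pos: [0.4564, -0.394, 0.0303]
tcp_rot: [0.025, 1.0, -0.001, 0.001]
contact_force: [0.3, 0.8, 1.4]
opening: 0.372
finger_force: 39.8
```

{"name": "move_arm", "arguments": {"plan": [0,0,15,0,0,0,28,0,0,45,0,0,0,28,0,0,50,0,0,0,28,8,48,0,0,0,0,28,8,48,0,0,0,0,28,8,48,0,0,0,0,28,8,48,0,0,0,0,28,8,48,0,0,0,0,28,8,48,0,0,0,0,28,8,48,0,0,0,0,28,8,48,0,0,0,0,28,8,48,0,0,0,0,28]}}

```text
time: 29.8
eef_pos: [0.5283, 0.0405, 0.1409]
tcp_rot: [0.026, 1.0, -0.0, 0.001]
contact_force: [-0.3, -0.7, -0.6]
opening: 0.371
finger_force: 39.8
```

{"name": "move_arm", "arguments": {"plan": [9,35,0,0,0,2,28,0,34,0,0,0,0,28,0,0,-30,0,0,0,28,0,0,-35,0,0,0,28,0,0,-25,0,0,0,28,0,0,-10,0,0,0,28,0,0,-6,0,0,0,28,0,0,-3,0,0,0,28,0,0,0,0,0,0,28]}}

```text
time: 30.7
eef_pos: [0.5379, 0.1075, 0.0314]
tcp_rot: [0.008, 1.0, 0.0, 0.001]
contact_force: [-0.4, 0.1, -0.2]
opening: 0.372
finger_force: 39.9
```

{"name": "move_arm", "arguments": {"plan": [0,0,0,0,0,0,50,0,0,0,0,0,0,50,0,0,40,0,0,0,50,0,0,50,0,0,0,50,0,0,10,0,0,0,50,0,-48,0,0,0,0,50,0,-48,0,0,0,0,50,0,-48,0,0,0,0,50,-4,-48,0,0,0,0,50,-4,-48,0,0,0,0,50,-4,-48,0,0,0,0,50,-4,-48,0,0,0,0,50]}}

```text
time: 31.9
eef_pos: [0.5206, -0.2305, 0.1308]
tcp_rot: [0.008, 1.0, -0.0, 0.001]
contact_force: [0.8, 1.3, 0.2]
opening: 0.586
finger_force: 0.0
```

{"name": "move_arm", "arguments": {"plan": [-6,-48,0,0,0,-2,50,-6,-48,0,0,0,0,50,-6,-48,50,0,0,0,50,0,0,50,0,0,0,50,0,0,0,0,0,0,50,0,0,0,0,0,0,50]}}

```text
time: 32.5
eef_pos: [0.5053, -0.3599, 0.2186]
tcp_rot: [0.026, 1.0, -0.002, 0.002]
contact_force: [-0.0, -0.5, -0.5]
opening: 0.587
finger_force: 0.0
```

```bash
python3 wp.py w6.png
```

```text
t 32.5 pos [ 0.5053 -0.3599  0.2186] q6 -2.3016894515985094 close-axis yaw 87.04924173233334
[276. 211.] 1009 [276.5 210.5] r 20.11228370666504 pos [ 0.502  -0.3959] rad 0.016319996941205814
[257. 267.] 1060 [257.7 266.7] r 19.527820587158203 pos [ 0.5494 -0.4157] rad 0.016476670570526306
[605. 379.] 1173 [600.6 382. ] r 24.67269515991211 pos [ 0.6765 -0.1126] rad 0.02249522806367163
[[212, 59], [335, 61], [328, 333], [254, 333], [226, 295]] [[ 0.3847 -0.4367]
 [ 0.391  -0.3435]
 [ 0.6198 -0.3594]
 [ 0.6164 -0.4268]
 [ 0.5779 -0.448 ]]
```

{"name": "move_arm", "arguments": {"plan": [-3,-36,-26,0,0,0,50,0,0,-50,0,0,0,50,0,0,-50,0,0,0,50,0,0,-35,0,0,0,50,0,0,-18,0,0,0,50,0,0,-9,0,0,0,50,0,0,0,0,0,0,50,0,0,0,0,0,0,28,0,0,0,0,0,0,28,0,0,0,0,0,0,28,0,0,0,0,0,0,28]}}

```text
time: 33.65
eef_pos: [0.5029, -0.3962, 0.0307]
tcp_rot: [0.025, 1.0, -0.002, 0.002]
contact_force: [0.5, -0.1, 6.5]
opening: 0.37
finger_force: 40.1
```

{"name": "move_arm", "arguments": {"plan": [0,0,15,0,0,0,28,0,0,45,0,0,0,28,0,0,50,0,0,0,28,8,48,0,0,0,0,28,8,48,0,0,0,0,28,8,48,0,0,0,0,28,8,48,0,0,0,0,28,8,48,0,0,0,0,28,8,48,0,0,0,0,28,8,48,0,0,0,0,28,8,48,0,0,0,0,28,8,48,0,0,0,0,28]}}

```text
time: 34.85
eef_pos: [0.5733, 0.0391, 0.1389]
tcp_rot: [0.025, 1.0, -0.0, 0.0]
contact_force: [0.7, -1.0, -0.4]
opening: 0.373
finger_force: 40.1
```

{"name": "move_arm", "arguments": {"plan": [11,36,0,0,0,2,28,0,34,0,0,0,0,28,0,0,-30,0,0,0,28,0,0,-35,0,0,0,28,0,0,-25,0,0,0,28,0,0,-10,0,0,0,28,0,0,-6,0,0,0,28,0,0,-2,0,0,0,28,0,0,0,0,0,0,28]}}

```text
time: 35.75
eef_pos: [0.5856, 0.107, 0.0315]
tcp_rot: [0.008, 1.0, -0.0, 0.001]
contact_force: [0.0, -0.7, 0.6]
opening: 0.369
finger_force: 40.2
```

{"name": "move_arm", "arguments": {"plan": [0,0,0,0,0,0,50,0,0,0,0,0,0,50,0,0,40,0,0,0,50,0,0,50,0,0,0,50,0,0,10,0,0,0,50,0,-48,0,0,0,0,50,0,-48,0,0,0,0,50,0,-48,0,0,0,0,50,-4,-48,0,0,0,0,50,-4,-48,0,0,0,0,50,-4,-48,0,0,0,0,50,-4,-48,0,0,0,0,50]}}

```text
time: 36.95
eef_pos: [0.5683, -0.2309, 0.1307]
tcp_rot: [0.008, 1.0, -0.0, 0.001]
contact_force: [-0.2, 0.7, -0.3]
opening: 0.585
finger_force: 0.0
```

{"name": "move_arm", "arguments": {"plan": [-6,-48,0,0,0,-2,50,-6,-48,0,0,0,0,50,-6,-48,50,0,0,0,50,0,0,50,0,0,0,50,0,0,0,0,0,0,50,0,0,0,0,0,0,50]}}

```text
time: 37.55
eef_pos: [0.5531, -0.3605, 0.219]
tcp_rot: [0.026, 1.0, -0.002, 0.002]
contact_force: [-0.4, -0.1, -1.1]
opening: 0.589
finger_force: 0.0
```

```bash
python3 wp.py w7.png
```

```text
t 37.55 pos [ 0.5531 -0.3605  0.219 ] q6 -2.250480175563764 close-axis yaw 87.04862548515759
[248. 211.] 832 [252.9 211.4] r 20.287240982055664 pos [ 0.5498 -0.4158] rad 0.01649850846953085
[607. 330.] 2203 [606.5 330. ] r 29.517044067382812 pos [ 0.6718 -0.1148] rad 0.02591537763183759
[[330, 0], [326, 284], [220, 282], [205, 0]] [[ 0.3974 -0.346 ]
 [ 0.62   -0.3595]
 [ 0.6134 -0.4527]
 [ 0.3925 -0.4376]]
```

{"name": "move_arm", "arguments": {"plan": [-3,-40,-24,0,0,0,50,0,-15,-50,0,0,0,50,0,0,-50,0,0,0,50,0,0,-35,0,0,0,50,0,0,-18,0,0,0,50,0,0,-10,0,0,0,50,0,0,0,0,0,0,50,0,0,0,0,0,0,28,0,0,0,0,0,0,28,0,0,0,0,0,0,28,0,0,0,0,0,0,28]}}

```text
time: 38.7
eef_pos: [0.5507, -0.415, 0.0339]
tcp_rot: [0.025, 1.0, -0.002, 0.002]
contact_force: [1.0, -0.3, 5.8]
opening: 0.367
finger_force: 40.2
```

{"name": "move_arm", "arguments": {"plan": [0,0,15,0,0,0,28,0,0,45,0,0,0,28,0,0,50,0,0,0,28,8,48,0,0,0,0,28,8,48,0,0,0,0,28,8,48,0,0,0,0,28,8,48,0,0,0,0,28,8,48,0,0,0,0,28,8,48,0,0,0,0,28,8,48,0,0,0,0,28,8,48,0,0,0,0,28,8,48,0,0,0,0,28]}}

```text
time: 39.9
eef_pos: [0.621, 0.0202, 0.1419]
tcp_rot: [0.025, 1.0, -0.0, 0.0]
contact_force: [0.6, -0.3, -0.7]
opening: 0.367
finger_force: 39.8
```

{"name": "move_arm", "arguments": {"plan": [5,44,0,0,0,2,28,6,43,0,0,0,0,28,0,0,-30,0,0,0,28,0,0,-35,0,0,0,28,0,0,-25,0,0,0,28,0,0,-10,0,0,0,28,0,0,-6,0,0,0,28,0,0,-2,0,0,0,28,0,0,0,0,0,0,28]}}

```text
time: 40.8
eef_pos: [0.6335, 0.1051, 0.0348]
tcp_rot: [0.008, 1.0, 0.0, 0.001]
contact_force: [0.2, 0.2, -0.7]
opening: 0.368
finger_force: 39.9
```

{"name": "move_arm", "arguments": {"plan": [0,0,0,0,0,0,50,0,0,0,0,0,0,50,0,0,20,0,0,0,50,0,0,50,0,0,0,50,0,0,50,0,0,0,50,-20,0,50,0,0,0,50,-30,0,50,0,0,0,50,-30,0,50,0,0,0,50,-20,20,20,0,0,0,50,0,40,0,0,0,0,50,0,30,0,0,0,0,50,0,0,0,0,0,0,50]}}

```text
time: 42.0
eef_pos: [0.5418, 0.198, 0.3066]
tcp_rot: [0.006, 1.0, 0.001, 0.001]
contact_force: [-0.4, -0.5, -0.1]
opening: 0.587
finger_force: 0.0
```

```bash
python3 wp.py w8.png; python3 - <<'E'
from h import *
d=shot('side');a=cv2.resize(d['color'][130:430,180:480],(450,450));b=cv2.resize(cv2.cvtColor(cv2.imread('pics/w8.png'),4)[:,100:],(350,311));o=np.zeros((450,800,3),np.uint8);o[:,:450]=a;o[:311,450:]=b
cv2.imwrite('pics/s9.png',cv2.cvtColor(o,4))
E
```

```text
t 42.0 pos [0.5418 0.198  0.3066] q6 -1.384698874237548 close-axis yaw 89.2998440786512
[231. 192.] 780 [230.7 192.2] r 16.328622817993164 pos [0.5378 0.1071] rad 0.016667658765594274
[233. 237.] 711 [233.6 236.5] r 15.603668212890625 pos [0.5846 0.1068] rad 0.01640921293900404
[234. 278.] 576 [234.5 279.5] r 15.182326316833496 pos [0.6328 0.1044] rad 0.01644865299000282
```

View pics/s9.png

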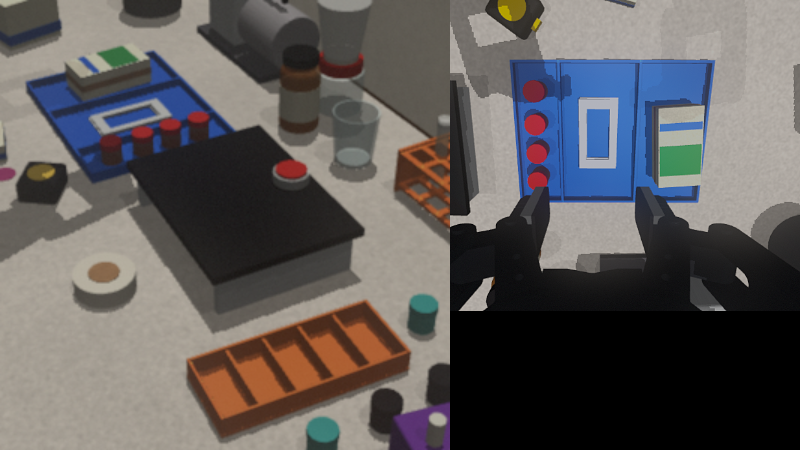

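The final view shows four red-capped pots upright in the narrow bay, both frames stacked flat in the middle bay, the carton flat with its label up, and the bin empty. I check the numbers for the carton and frames, then hand in.

```bash
python3 - <<'E'
from m1 import *
import pickle;d=pickle.load(open('w.pkl','rb'))
print('tray ctr .562 .229; carton bay y .3305, frame bay y .209')
print(toplane(d,[[421,165],[493,162],[486,288],[421,288]],.05).mean(0))
print(toplane(d,[[299,150],[361,150],[357,258],[304,258]],.010).mean(0))
s=ctrl.get_state();print(s['contact_force'])
E
```

```text
tray ctr .562 .229; carton bay y .3305, frame bay y .209
[0.5762 0.3357 0.05  ]
[0.559  0.2094 0.01  ]
[0.1637 0.2903 0.5852]
```

```bash
python3 -c "
from plant import order
print(order.sign_off())"
```

```text
the job is handed in; nothing more can be done
None
```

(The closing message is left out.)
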